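# Set a name-plate blank to the scribed line and clamp it

### The arm

A 6-joint arm with a two-finger parallel gripper is mounted at the origin on the work surface. World frame = base frame: x ahead of the robot, y to its left, z up, the work surface at z = 0. Lengths are in m, angles in rad, forces in N, time in s.
With the tool pointing down it reaches from about 0.35 to 0.85 m from the base axis. Payload 8.1 kg.
Tool frame: the origin (TCP) lies on the mounting face of the last link; the fingertips stand 186 mm ahead of it and the grasp point (between the pads) lies 167 mm ahead of it; z points along the fingers, y is the line along which they close (so a half turn about z gives the same grasp; the last joint's range is limited). The gripper opens to 93 mm and grips with 3 to 60 N. Pads are 15 mm wide; open, the fingers measure 128 mm over their backs; the gripper's body (75 mm by 188 mm) begins 65 mm behind the grasp point.
Start: joints at [-1.226, 0.13, 1.488, -0, 1.523, -0.085], TCP at [0.25, -0.545, 0.405] pointing down, gripper open.
Joint ranges: [-2.96, 2.96], [-0.89, 2.26], [0.02, 2.5], [-1.34, 4.48], [0, 2.73], [-2.66, 2.66]. Speed limits (rad/s): [2.39, 2.39, 2.79, 3.14, 3.14, 3.14].

### API

Orientations are given as a rotation vector (axis times angle).
In Python, from plant import read_state, read_camera, camera_params, close_job gives the robot as it stands. The module is installed in compiled form; this text tells all that it offers.
- The arm moves only by the tool servo_tool, never from a script. Its argument "increments" is a list of rows, each an object with "slide": the shift along the tool's x, y, z in mm, a list of three; "dr": the turn, a rotation vector about the tool's x, y, z in rad, a list of three; "jaw": the closure, from 0 (fully open) to 1 (shut). In form: [{"slide": [x, y, z], "dr": [ax, ay, az], "jaw": jaw}, ...]. A call has 1 to 20 rows; each row is the pose to reach, as a shift and turn from the pose commanded when the call began, along the tool's axes at that moment; what a row does not reach only later rows make up. A row lasts 1/10 s, in which the tool goes at most 50 mm and 8.59 degrees, less where a joint would pass 70% of its speed; a pose out of reach is approached as far as the arm can. A call with a gripper value outside its range is refused whole. The fingers move at their own pace and stop on an object; "force" is the grip in N (left out, the last holds). Time passes only in rows, so rows that repeat a pose let the fingers close. It gives the time, the measured TCP pose, the force, the opening and the grip force at its end, in the units of the state.
- read_state(): the state, without advancing time (a new reading comes with each control period).
- read_camera(name): name is "scene" or "top"; returns (picture, depth): 384x512x3 uint8, red, green, blue; 384x512 float32, m along the optical axis (not along the pixel's ray), 0 where there is no reading.
- camera_params(name): a dict with "fx", "fy", "cx", "cy" (pixels), "k1" (the pictures are not rectified: a ray, as slopes to the right and down, at radius r is drawn at 1 + k1 r^2 times it, then the intrinsics apply), "rvec" (rotation vector, rad) and "tvec" (3), from world to camera coordinates, as OpenCV has them. Camera axes: x right, y down, z forward; pixel columns grow to the right and rows downward; lengths in m; the calibration is good to about 2 mm. A picture is of the moment at which its call begins. camera_params takes no time and is no camera call.
- close_job(): hands the job in; it is judged then, once.
The state is a dict: "t": time; "q": joint angles; "dq": joint speeds; "joint_torque": joint torques, N m; "tool_pos": TCP position; "orientation": TCP orientation; "force": force on the tool from outside, world axes, zero at the start; "wrist_torque": the same for the moment, N m; "opening": finger opening in m; "gripper_force": force on a finger pad.
Only numpy, scipy, OpenCV 4.12 (cv2) and the standard library are available. Lean on these libraries where they do the work, as an engineer would, in place of code of your own. Each camera call takes 0.05 s, during which the arm holds its last target. There are 200 camera calls.

### The job

Set the wooden name-plate blank that lies loose on the engraving fixture ready for the mill: slide it over the bed, without lifting it, until its long edge lies flush along the fence and its leading end is on the scribed line. Then, without shifting it, push the toggle clamp's handle fully down so that the blank is held. Leave the spare blanks, the cutter case and the brush where they are.

Things in the scene. Friction and masses are not known exactly. Their poses are not given: they have to be found in the camera images.
- fixture: Engraving fixture, screwed to the bench: aluminium bed plate 280 x 170 mm, 15 mm thick. Origin: centre of its underside, on the bench. x runs along the fence towards the scribed line, y across the bed towards fence and clamp, z up. Bed in front of the fence (y -85 to +10 mm) is free and smooth; nothing stops a part at the line, and 50 mm of bed lies beyond it.
- fence (a point): Foot of the fence's guiding face, at its mid-length: fixture x 0, y +10 mm, on the bed surface. The fence is a straight steel bar along the fixture's x, 260 x 15 mm, standing 10 mm above the bed; the guiding face looks to the fixture's -y. Axes as fixture.
- line (a point): The scribed line: dark, 1.6 mm wide, straight across the bed along the fixture's y, at fixture x = +90 mm; carried over the fence's top. This point: middle of the line's width, on the bed surface (15 mm above the bench), at the foot of the fence's guiding face. Axes as fixture.
- blank: Wooden name-plate blank, 120 x 60 x 15 mm (x, y, z), 50 to 105 g, plain rectangle with two small screw marks on top. Origin: centre of its underside. Starts loose and askew (up to 0.22 rad) on the bed, in front of the fence and 45 to 105 mm short of the line; its x points towards the line. In place, its centre is 60 mm short of the line and 30 mm in front of the fence's face.
- blank_end (a point): Middle of the upper edge of the blank's leading end, the one nearer the line: 60 mm along the blank's x from its origin, 15 mm above its underside. Axes as blank.
- clamp_handle (a joint): Toggle clamp's handle angle, rad: 0 = fully down (clamp shut), about 1.1 = standing up (open). Closing swings the grip towards fixture +y and down, and lowers the clamp arm until its sprung rubber foot presses the blank with 10 to 15 N. Takes 1 to 5 N at the grip; stays where left; below about 0.06 it is past dead centre and locks; there is a firm stop at 0.
- clamp_pivot (a point): Pivot of the clamp handle, its axis along the fixture's x: fixture x 30, y 72.4 mm, 53.5 mm above the bench. From it the handle points to fixture +y, raised above level by 0.087 rad plus the joint value. The clamp's base (46 mm along x) stands behind the fence; the open arm rises to 110 mm above the bench. Its foot lands on the middle of the blank's place.
- handle_grip (a point): Point on the middle line of the handle's black grip, 95 mm from the pivot. The grip is a straight bar 13 mm wide (along the fixture's x) and 17 mm thick, reaching from 32 to 112 mm from the pivot. With the clamp shut it lies about 62 mm above the bench, beyond the plate's edge.
- spare_low: Spare blank of the same size, flat on the bench in front of the fixture (its -y side). Origin: centre of its underside. To be left alone.
- spare_top: Second spare blank of the same size, on top of the first. Origin: centre of its underside. To be left alone.
- cutter_case: Cutter case, 77 x 112 x 33 mm, grey with a yellow lid, on the bench beyond the fixture's line end. Origin: centre of its underside. To be left alone.
- chip_brush: Chip brush, 160 mm long, on the bench behind the fixture's fence side. To be left alone.
Mind the look-alikes: they are no part of the job. What is shaped like the blank but purple or turquoise is not meant.

How it is judged:
On the way, in this order (a step that is already met when the one before it is completed fails the run):
1. with the clamp still open, the blank lies flush along the fence with its leading end on the scribed line (value of joint clamp_handle above 0.6 rad and x of blank_end in the frame of line between -0.0025 and 0.0025 m and y of blank in the frame of line above -0.032 m and angle between the x axis of blank and the x axis of fixture, either way round below 0.025 rad), for 0.2 s.
2. the clamp is shut on the blank (value of joint clamp_handle below 0.06 rad), for 0.2 s.
At the end, for the whole second after the job is handed in: The blank lies flat and still on the bed, its long edge along the fence within 2 mm and 0.025 rad, its leading end within 2.5 mm of the middle of the scribed line, and the clamp's handle is fully down (below 0.06 rad) (value of joint clamp_handle below 0.06 rad and x of blank_end in the frame of line between -0.0025 and 0.0025 m and y of blank in the frame of line above -0.032 m and angle between the x axis of blank and the x axis of fixture, either way round below 0.025 rad and z of blank in the frame of fixture below 0.018 m and angle between blank's own z axis and vertical below 0.03 rad and linear speed of blank below 0.01 m/s); the robot touches nothing.
It fails at once if the blank is lifted off the bed (z of blank in the frame of fixture above 0.023 m or angle between blank's own z axis and vertical above 0.2 rad).
It fails at once if a spare blank, the cutter case or the brush is moved more than 20 mm (distance of any of spare_low, spare_top, cutter_case, chip_brush from where it was at the start of the episode above 0.02 m).
It also fails if it takes over 56 s, if anything falls off the work surface, if the arm or the gripper's body presses on something with over 40 N, if the wrist force passes 120 N, or if a joint passes its speed limit or range.

## Working session

There is one attempt and no reset: what is moved stays moved. The work goes in short steps, Python scripts to look and compute and a tool call to move; the robot and the scene stay as the last step left them, time stands still between calls to the robot, and variables do not carry over. Pictures are saved under pics/ and viewed, at most 10 in all, crops included, and the job is handed in when it is done.

Besides the shell and the picture viewer there is one more tool, called after "Call:" by a JSON object that holds its "name" and its "arguments". servo_tool: Moves the arm, as the interface text tells. Its arguments: {"type":"object","properties":{"increments":{"type":"array"},"force":{"type":"number"}},"required":["increments"]}

```bash
mkdir -p pics; cat > h.py <<'E'
import numpy as np, cv2
from plant import *
def cam(n):
    p=camera_params(n); R=cv2.Rodrigues(np.array(p["rvec"],float))[0]; return p,R,np.array(p["tvec"],float)
def ray(n,uv):
    p,R,t=cam(n); uv=np.atleast_2d(np.array(uv,float))
    d=np.c_[(uv[:,0]-p["cx"])/p["fx"],(uv[:,1]-p["cy"])/p["fy"]]; s=d.copy()
    for _ in range(20): s=d/(1+p["k1"]*(s**2).sum(1,keepdims=True))
    return -R.T@t, np.c_[s,np.ones(len(s))]@R
def onz(n,uv,z):
    o,d=ray(n,uv); return o+d*((z-o[2])/d[:,2])[:,None]
def proj(n,P):
    p,R,t=cam(n); c=np.atleast_2d(P)@R.T+t; s=c[:,:2]/c[:,2:]; s=s*(1+p["k1"]*(s**2).sum(1,keepdims=True))
    return s*[p["fx"],p["fy"]]+[p["cx"],p["cy"]]
def dep(n,D,uv):
    o,d=ray(n,uv); uv=np.atleast_2d(uv).astype(int); return o+d*D[uv[:,1],uv[:,0]][:,None]
E
python3 - <<'E'
from h import *
for n in("scene","top"):
    I,D=read_camera(n); np.savez(f"{n}0.npz",I=I,D=D); cv2.imwrite(f"pics/{n}0.png",cv2.resize(I[:,:,::-1],(800,600),interpolation=cv2.INTER_CUBIC))
    p,R,t=cam(n); print(n,p,-R.T@t)
print(read_state())
E
```

```text
scene {'fx': 377.120393187564, 'fy': 377.120393187564, 'cx': 258.9955015571188, 'cy': 195.58598280156323, 'k1': 0.0030590447549752996, 'rvec': array([ 2.0411128 ,  1.05339059, -0.51270841]), 'tvec': array([-0.32007492, -0.23009325,  1.37484851])} [ 1.18087889 -0.43921273  0.67691691]
top {'fx': 397.1264538325771, 'fy': 397.1264538325771, 'cx': 259.4994741719907, 'cy': 195.4569149718351, 'k1': 0.027135290343772378, 'rvec': array([ 2.16685039, -2.16699844,  0.12845718]), 'tvec': array([-0.0221057 ,  0.58580557,  0.90933326])} [ 0.48064096 -0.01594663  0.96916138]
{'t': 0.1, 'q': array([-1.22640591e+00,  1.31094924e-01,  1.48916163e+00,  9.08533137e-06,
        1.52300548e+00, -8.54022151e-02]), 'dq': array([ 0.0014266 , -0.0020714 , -0.00101311, -0.00031146,  0.00030771,
       -0.00093831]), 'joint_torque': array([ 1.26430881e-03, -5.61344039e+01, -4.93095088e+01,  7.70885730e-02,
        2.91268551e-02, -6.70672648e-05]), 'tool_pos': array([ 0.24996106, -0.54522944,  0.40379135]), 'orientation': array([-3.06771300e+00, -6.69578532e-01,  3.24313695e-04]), 'force': array([-0.02626703, -0.37480759,  0.51528406]), 'wrist_torque': array([-0.02163444,  0.00367889,  0.02114086]), 'gripper_force': 0.0, 'opening': 0.09295028169151223}
```

View pics/scene0.png

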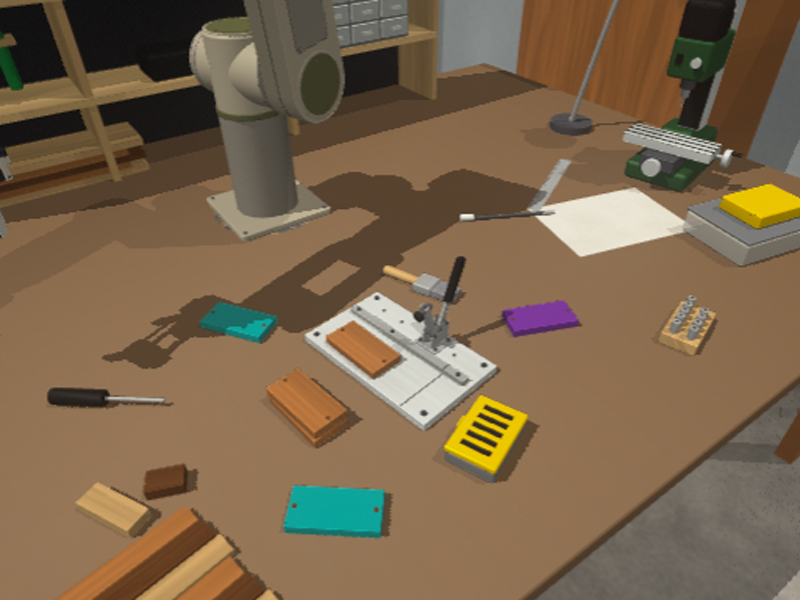

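View pics/top0.png

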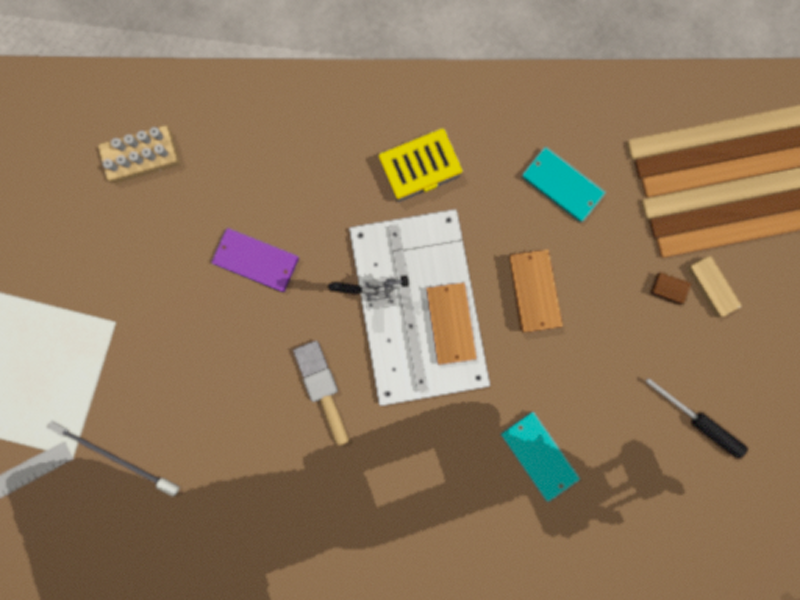

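The pictures show the plate with corners at top (800x600 scale) ≈(350,228), (457,210), (489,385), (380,404). The scribed line runs (392,250)–(462,241), the orange blank is at about (452,323), and the clamp is open with its grip at (345,288). The spares are at (536,290), the cutter case at (420,163) and the brush at (320,390).

```bash
cat > meas.py <<'E'
from h import *
def orange(I,box):
    hsv=cv2.cvtColor(I,cv2.COLOR_RGB2HSV); m=((hsv[...,0]>5)&(hsv[...,0]<18)&(hsv[...,1]>140)&(hsv[...,2]>120)).astype(np.uint8)
    k=np.zeros_like(m); x0,y0,x1,y1=box; k[y0:y1,x0:x1]=m[y0:y1,x0:x1]; return k
def rect(n,m,z):
    c=max(cv2.findContours(m,cv2.RETR_EXTERNAL,cv2.CHAIN_APPROX_NONE)[0],key=cv2.contourArea)[:,0]
    P=onz(n,c,z)[:,:2]; return cv2.minAreaRect((P*1000).astype(np.float32)),P,c
E
python3 - <<'E'
from meas import *
for n,bb,pb in(("top",(265,170,312,240),(215,125,320,265)),("scene",(200,195,262,245),(185,180,330,280))):
    f=np.load(n+"0.npz");I,D=f["I"],f["D"]
    m=orange(I,bb); r,P,c=rect(n,m,.03); print(n,"blank",r,m.sum())
    q=dep(n,D,[c.mean(0)]); print(" depth pt blank",q)
    hsv=cv2.cvtColor(I,cv2.COLOR_RGB2HSV); w=((hsv[...,1]<45)&(hsv[...,2]>110)).astype(np.uint8)
    k=np.zeros_like(w);x0,y0,x1,y1=pb;k[y0:y1,x0:x1]=w[y0:y1,x0:x1]; k=cv2.morphologyEx(k,cv2.MORPH_OPEN,np.ones((5,5),np.uint8))
    r,P,c=rect(n,k|m,.015); print(n,"plate",r,"\n",cv2.boxPoints(r))
I=np.load("top0.npz")["I"]; cv2.imwrite("pics/crop_top.png",cv2.resize(I[125:265,205:325,::-1],None,fx=5,fy=4.2,interpolation=cv2.INTER_CUBIC)[:600])
E
```

```text
top blank ((559.875, -90.21746063232422), (113.33501434326172, 55.288421630859375), 8.181952476501465) 1102
 depth pt blank [[ 0.55971716 -0.09067406  0.02985708]]
top plate ((588.31982421875, -41.683815002441406), (282.2593994140625, 172.76773071289062), 9.956328392028809) 
 [[ 434.38       18.998123]
 [ 464.2511   -151.1677  ]
 [ 742.25964  -102.36575 ]
 [ 712.38855    67.800064]]
scene blank ((563.779541015625, -93.26470947265625), (121.17255401611328, 63.66905212402344), 8.273466110229492) 798
 depth pt blank [[ 0.56483384 -0.09235609  0.0280394 ]]
scene plate ((593.381103515625, -43.11256408691406), (287.3541259765625, 178.65167236328125), 9.951447486877441) 
 [[ 436.42902    20.039974]
 [ 467.30243  -155.9238  ]
 [ 750.3332   -106.26511 ]
 [ 719.4598     69.69867 ]]
```

View pics/crop_top.png

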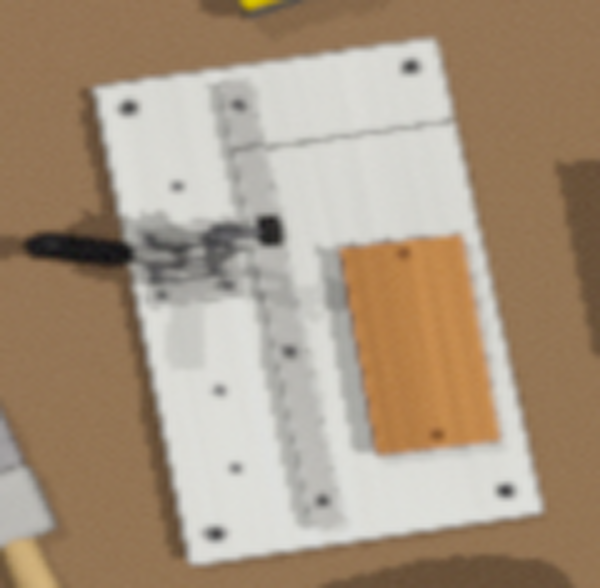

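The crop shows the bed with the line at crop (235,150)–(450,122) and the fence face along about (262,90)–(342,520). The blank's corners are (342,250), (460,235), (498,440) and (378,453), and the clamp foot is at (270,230). Next I'll refine the line, fence, blank edges and handle.

```bash
cat >> meas.py <<'E'
from scipy.ndimage import map_coordinates
F0=np.array([.5883,-.0417]); YAW=np.radians(9.95)
U=np.array([np.cos(YAW),np.sin(YAW)]); V=np.array([-U[1],U[0]])
def w(fx,fy,z): # fixture mm -> world
    fx,fy,z=np.broadcast_arrays(np.asarray(fx,float),fy,z)
    return np.c_[(F0+fx[...,None]/1e3*U+fy[...,None]/1e3*V).reshape(-1,2),z.ravel()/1e3]
def samp(n,I,fx,fy,z):
    q=proj(n,w(fx,fy,z)); return np.stack([map_coordinates(I[...,k].astype(float),[q[:,1],q[:,0]],order=1) for k in range(3)],1)
def fit(a,b): # b=c0+c1*a robust
    a,b=np.array(a),np.array(b);k=np.ones(len(a),bool)
    for _ in range(4):
        c=np.polyfit(a[k],b[k],1); r=abs(b-np.polyval(c,a)); k=r<max(.5,2.5*np.median(r[k]))
    return c,k.sum()
def edge(s,val,lo=None):
    i=int(np.argmax(abs(np.gradient(val)))); h=.5*(np.median(val[:12])+np.median(val[-12:]))
    sg=np.sign(val-h); j=np.where(sg[:-1]*sg[1:]<0)[0]
    if len(j)==0: return np.nan
    j=j[np.argmin(abs(j-i))]; return s[j]+(h-val[j])/(val[j+1]-val[j])*(s[j+1]-s[j])
def line(n,I,ys,x0=90,zz=15):
    s=np.arange(-8,8.01,.25);o=[]
    for y in ys:
        g=samp(n,I,x0+s,y,zz).mean(1); d=np.clip(np.median(g)-8-g,0,None)
        o.append(x0+(s*d).sum()/d.sum() if d.sum()>0 else np.nan)
    k=~np.isnan(o); return fit(np.array(ys)[k],np.array(o)[k])
def side(n,I,ax,at,rng,z,hw=9):
    # ax 'x': edge position in x, scanned at y in rng
    s=np.arange(-hw,hw+.01,.25);o=[]
    for r in rng:
        c=samp(n,I,*((at+s,r) if ax=='x' else (r,at+s)),z); o.append(edge(at+s,c[:,0]-c[:,2] if z==30 else c.mean(1)))
    k=~np.isnan(o); return fit(np.array(rng)[k],np.array(o)[k])
E
python3 - <<'E'
from meas import *
for n in("top","scene"):
    f=np.load(n+"0.npz");I,D=f["I"],f["D"]
    f2=lambda c,a:(np.round(np.polyval(c[0],a),2),round(c[0][0],4),c[1])
    print(n,"line x at y=-35",f2(line(n,I,np.arange(-75,3,3)),-35))
    for nm,ax,at,rg,z,a in(("lead",'x',23,np.arange(-65,-20,3),30,-43),("trail",'x',-96,np.arange(-65,-20,3),30,-43),("front",'y',-73,np.arange(-85,12,4),30,-36),("back",'y',-13,np.arange(-85,12,4),30,-36),
      ("fence face z15",'y',10,np.r_[np.arange(-120,-20,4)],15,0),("fence top z25",'y',10,np.r_[np.arange(-120,-20,4)],25,0),("plate+x",'x',140,np.arange(-70,70,5),15,0),("plate-x",'x',-140,np.arange(-70,70,5),15,0),("plate-y",'y',-85,np.arange(-120,120,5),15,0),("plate+y",'y',85,np.arange(-120,-10,5),15,0)):
        print(" ",nm,f2(side(n,I,ax,at,rg,z,6 if 'fence' in nm else 9),a))
    # dark handle/foot by depth
    g=I.max(2); v,u=np.where((g<60)&(D>0)); P=dep(n,D,np.c_[u,v]); d=P[:,:2]-F0; Q=np.c_[d@U*1e3,d@V*1e3,P[:,2]*1e3]
    k=(Q[:,2]>60)&(Q[:,2]<200)&(abs(Q[:,0]-30)<40)&(abs(Q[:,1]-80)<120); Q=Q[k]
    print(" handle pts",len(Q)); print(np.round(Q[np.argsort(Q[:,1])][::max(1,len(Q)//14)],0).tolist())
E
```

```text
top line x at y=-35 (np.float64(90.15), np.float64(0.0002), np.int64(26))
  lead (np.float64(22.65), np.float64(0.0289), np.int64(15))
  trail (np.float64(-95.48), np.float64(0.0319), np.int64(15))
  front (np.float64(-73.05), np.float64(-0.0309), np.int64(25))
  back (np.float64(-14.04), np.float64(-0.0275), np.int64(25))
  fence face z15 (np.float64(8.09), np.float64(-0.0096), np.int64(22))
  fence top z25 (np.float64(8.37), np.float64(-0.0094), np.int64(22))
  plate+x (np.float64(140.18), np.float64(-0.0001), np.int64(28))
  plate-x (np.float64(-139.85), np.float64(-0.0007), np.int64(27))
  plate-y (np.float64(-85.4), np.float64(0.0018), np.int64(36))
  plate+y (np.float64(84.74), np.float64(-0.0021), np.int64(22))
 handle pts 126
[[29.0, 14.0, 101.0], [34.0, 18.0, 102.0], [27.0, 21.0, 94.0], [32.0, 85.0, 106.0], [25.0, 88.0, 110.0], [31.0, 91.0, 118.0], [24.0, 94.0, 123.0], [28.0, 97.0, 131.0], [34.0, 99.0, 139.0], [32.0, 101.0, 143.0], [25.0, 104.0, 147.0], [23.0, 107.0, 146.0], [33.0, 110.0, 157.0], [25.0, 114.0, 157.0]]
scene line x at y=-35 (np.float64(90.53), np.float64(-0.0
[... 305 characters left out ...]
 np.float64(-0.008), np.int64(24))
  fence top z25 (np.float64(4.28), np.float64(-0.0095), np.int64(20))
  plate+x (np.float64(141.32), np.float64(-0.0003), np.int64(24))
  plate-x (np.float64(-139.54), np.float64(0.0096), np.int64(27))
  plate-y (np.float64(-85.82), np.float64(0.0015), np.int64(31))
  plate+y (np.float64(84.39), np.float64(-0.0194), np.int64(16))
 handle pts 188
[[30.0, 11.0, 97.0], [32.0, 16.0, 100.0], [30.0, 80.0, 93.0], [33.0, 85.0, 98.0], [33.0, 87.0, 116.0], [34.0, 90.0, 111.0], [31.0, 93.0, 121.0], [35.0, 95.0, 128.0], [37.0, 97.0, 116.0], [30.0, 99.0, 145.0], [32.0, 101.0, 144.0], [37.0, 104.0, 140.0], [37.0, 106.0, 145.0], [31.0, 109.0, 155.0], [36.0, 114.0, 152.0]]
```

```bash
cat > go.py <<'E'
import sys; from meas import *
from scipy.spatial.transform import Rotation as Ro
# usage: go.py fx fy tip_z(mm) : slide/dr to put fingertip centre there, tool x=fixture y, tool y=fixture x, z down
def go(fx,fy,z):
    s=read_state(); R=Ro.from_rotvec(s["orientation"]); T=w(fx,fy,z+186.)[0]
    G=Ro.from_matrix(np.c_[np.r_[V,0],np.r_[U,0],[0,0,-1]])
    print("slide",np.round(R.inv().apply(T-s["tool_pos"])*1e3,1),"dr",np.round((R.inv()*G).as_rotvec(),4))
def where():
    s=read_state(); d=s["tool_pos"][:2]-F0; F=s["force"]
    print("t",round(s["t"],2),"tip fx,fy,z",np.round([d@U*1e3,d@V*1e3,s["tool_pos"][2]*1e3-186],2),"F fix",np.round([F[:2]@U,F[:2]@V,F[2]],2),"open",round(s["opening"]*1e3,1))
if __name__=="__main__":
    where(); go(*map(float,sys.argv[1:4]))
E
python3 go.py -36 -95 100
```

```text
t 0.1 tip fx,fy,z [-420.25 -437.49  217.79] F fix [-0.09 -0.36  0.52] open 93.0
slide [ 458.5 -233.8  118.2] dr [-1.3000e-03 -1.2000e-03 -1.3147e+00]
```

Call:
{"name": "servo_tool", "arguments": {"increments": [{"slide": [10, -5, 0], "dr": [0, 0, -0.03], "jaw": 0.45}, {"slide": [35, -18, 0], "dr": [0, 0, -0.12], "jaw": 0.45}, {"slide": [75, -38, 0], "dr": [0, 0, -0.24], "jaw": 0.45}, {"slide": [118, -60, 0], "dr": [0, 0, -0.36], "jaw": 0.45}, {"slide": [161, -82, 0], "dr": [0, 0, -0.48], "jaw": 0.45}, {"slide": [204, -104, 5], "dr": [0, 0, -0.6], "jaw": 0.45}, {"slide": [247, -126, 15], "dr": [0, 0, -0.72], "jaw": 0.45}, {"slide": [290, -148, 30], "dr": [0, 0, -0.84], "jaw": 0.45}, {"slide": [333, -170, 50], "dr": [0, 0, -0.96], "jaw": 0.45}, {"slide": [375, -192, 70], "dr": [0, 0, -1.08], "jaw": 0.45}, {"slide": [412, -211, 90], "dr": [0, 0, -1.2], "jaw": 0.45}, {"slide": [440, -225, 105], "dr": [0, 0, -1.27], "jaw": 0.45}, {"slide": [455, -232, 115], "dr": [-0.001, -0.001, -1.31], "jaw": 0.45}, {"slide": [458.5, -233.8, 118], "dr": [-0.001, -0.001, -1.3147], "jaw": 0.45}, {"slide": [458.5, -233.8, 118], "dr": [-0.001, -0.001, -1.3147], "jaw": 0.45}, {"slide": [458.5, -233.8, 118], "dr": [-0.001, -0.001, -1.3147], "jaw": 0.45}]}}

```text
t: 1.7
tool_pos: [0.5691, -0.1431, 0.2877]
orientation: [2.021, 2.402, -0.001]
force: [0.1, -0.5, 0.4]
opening: 0.051
gripper_force: 0.0
```

```bash
python3 go.py -36 -95 18.5
```

```text
t 1.7 tip fx,fy,z [-36.42 -96.53 101.66] F fix [ 0.02 -0.56  0.37] open 51.0
slide [ 1.7  0.3 83.2] dr [ 0.0008  0.0022 -0.0021]
```

Call:
{"name": "servo_tool", "arguments": {"increments": [{"slide": [1.5, 0, 20], "dr": [0, 0.002, -0.002], "jaw": 0.45}, {"slide": [1.5, 0, 45], "dr": [0, 0.002, -0.002], "jaw": 0.45}, {"slide": [1.5, 0, 65], "dr": [0, 0.002, -0.002], "jaw": 0.45}, {"slide": [1.5, 0, 78], "dr": [0, 0.002, -0.002], "jaw": 0.45}, {"slide": [1.5, 0, 82], "dr": [0, 0.002, -0.002], "jaw": 0.45}, {"slide": [1.5, 0, 82], "dr": [0, 0.002, -0.002], "jaw": 0.45}, {"slide": [1.5, 0, 82], "dr": [0, 0.002, -0.002], "jaw": 0.45}]}}

```text
t: 2.4
tool_pos: [0.5697, -0.141, 0.2061]
orientation: [2.018, 2.406, 0.002]
force: [0.5, 0.4, 0.2]
opening: 0.0513
gripper_force: 0.0
```

```bash
python3 go.py -36 -61 18.5
```

```text
t 2.4 tip fx,fy,z [-35.46 -94.55  20.11] F fix [0.58 0.28 0.24] open 51.3
slide [33.6 -0.5  1.6] dr [0.0019 0.0002 0.0015]
```

Call:
{"name": "servo_tool", "arguments": {"increments": [{"slide": [5, 0, 1], "dr": [0, 0, 0], "jaw": 0.45}, {"slide": [9, 0, 1], "dr": [0, 0, 0], "jaw": 0.45}, {"slide": [12, 0, 1], "dr": [0, 0, 0], "jaw": 0.45}, {"slide": [14, 0, 1], "dr": [0, 0, 0], "jaw": 0.45}, {"slide": [16, 0, 1], "dr": [0, 0, 0], "jaw": 0.45}, {"slide": [18, 0, 1], "dr": [0, 0, 0], "jaw": 0.45}, {"slide": [20, 0, 1], "dr": [0, 0, 0], "jaw": 0.45}, {"slide": [22, 0, 1], "dr": [0, 0, 0], "jaw": 0.45}, {"slide": [24, 0, 1], "dr": [0, 0, 0], "jaw": 0.45}, {"slide": [26, 0, 1], "dr": [0, 0, 0], "jaw": 0.45}, {"slide": [28, 0, 1], "dr": [0, 0, 0], "jaw": 0.45}, {"slide": [30, 0, 1], "dr": [0, 0, 0], "jaw": 0.45}, {"slide": [32, 0, 1], "dr": [0, 0, 0], "jaw": 0.45}, {"slide": [33.5, 0, 1], "dr": [0, 0, 0], "jaw": 0.45}]}}

```text
t: 3.8
tool_pos: [0.5633, -0.1073, 0.2037]
orientation: [-2.018, -2.407, -0.001]
force: [0.7, -2.0, 0.7]
opening: 0.051
gripper_force: 0.7
```

```bash
cat > bl.py <<'E'
import sys; from meas import *; import go
def blank(x,y,tag,show=False):
    go.where(); f2=lambda c,a:(round(float(np.polyval(c[0],a)),2),round(c[0][0],4),int(c[1]))
    for n in("top","scene"):
        I,D=read_camera(n); np.savez(f"{n}_{tag}.npz",I=I,D=D); print(n,"line",f2(line(n,I,np.arange(-75,0,3)),-20) if x<20 else "")
        for nm,ax,at,rg,a in(("lead",'x',x+60,np.arange(y-24,y+22,3),y),("trail",'x',x-60,np.arange(y-24,y+22,3),y),("front",'y',y-30,np.arange(x-50,x+50,4),x),("back",'y',y+30,np.arange(x-50,x+50,4),x)):
            try: print("  ",nm,f2(side(n,I,ax,at,rg,30),a))
            except Exception as e: print(nm,e)
if __name__=="__main__": blank(float(sys.argv[1]),float(sys.argv[2]),sys.argv[3])
E
python3 bl.py -36 -23 1; python3 go.py -36 -57 18.5
```

```text
t 3.8 tip fx,fy,z [-35.98 -60.26  17.72] F fix [ 0.31 -2.13  0.72] open 51.0
top line (89.68, np.float64(-0.0251), 12)
   lead (23.39, np.float64(-0.0861), 16)
   trail (-93.03, np.float64(-0.2845), 10)
   front (-51.8, np.float64(0.0377), 25)
   back (9.57, np.float64(-0.0248), 14)
scene line (90.28, np.float64(-0.0073), 22)
   lead (28.4, np.float64(0.1148), 16)
   trail (-98.53, np.float64(-0.1965), 8)
   front (-53.73, np.float64(-0.0452), 24)
   back (9.69, np.float64(0.0341), 11)
t 3.9 tip fx,fy,z [-36.02 -60.12  17.61] F fix [-0.53  0.68 -0.22] open 51.1
slide [ 3.1  0.  -0.9] dr [-0.0001 -0.0011  0.0022]
```

Call:
{"name": "servo_tool", "arguments": {"increments": [{"slide": [0.5, 0, -0.5], "dr": [0, 0, 0.002], "jaw": 0.45}, {"slide": [1, 0, -0.5], "dr": [0, 0, 0.002], "jaw": 0.45}, {"slide": [1.5, 0, -0.5], "dr": [0, 0, 0.002], "jaw": 0.45}, {"slide": [1.8, 0, -0.5], "dr": [0, 0, 0.002], "jaw": 0.45}, {"slide": [1.8, 0, -0.5], "dr": [0, 0, 0.002], "jaw": 0.45}]}}

```text
t: 4.4
tool_pos: [0.5629, -0.1059, 0.2042]
orientation: [-2.02, -2.405, -0.0]
force: [-0.4, -2.3, -0.8]
opening: 0.051
gripper_force: 1.2
```

Call:
{"name": "servo_tool", "arguments": {"increments": [{"slide": [0.4, 0, 0], "dr": [0, 0, 0], "jaw": 0.45}, {"slide": [0.4, 0, 0], "dr": [0, 0, 0], "jaw": 0.45}]}}

```text
t: 4.6
tool_pos: [0.5629, -0.1058, 0.2043]
orientation: [2.02, 2.406, -0.0]
force: [-0.2, -5.0, -1.0]
opening: 0.0511
gripper_force: 2.5
```

Call:
{"name": "servo_tool", "arguments": {"increments": [{"slide": [0.4, 0, 0], "dr": [0, 0, 0], "jaw": 0.45}, {"slide": [0.4, 0, 0], "dr": [0, 0, 0], "jaw": 0.45}]}}

```text
t: 4.8
tool_pos: [0.5629, -0.1057, 0.2044]
orientation: [2.02, 2.405, -0.001]
force: [-0.3, -7.3, -0.8]
opening: 0.0512
gripper_force: 3.2
```

```bash
python3 go.py -36 -57 18.5
```

```text
t 4.8 tip fx,fy,z [-36.09 -58.6   18.39] F fix [-1.55 -7.11 -0.83] open 51.2
slide [ 1.6  0.1 -0.1] dr [ 0.0001  0.0008 -0.0001]
```

Call:
{"name": "servo_tool", "arguments": {"increments": [{"slide": [-5, 0, 0], "dr": [0, 0, 0], "jaw": 0.45}, {"slide": [-15, 0, -5], "dr": [0, 0, 0], "jaw": 0.3}, {"slide": [-15, -10, -25], "dr": [0, 0, 0], "jaw": 0.1}, {"slide": [-10, -40, -45], "dr": [0, 0, 0], "jaw": 0}, {"slide": [0, -80, -50], "dr": [0, 0, 0], "jaw": 0}, {"slide": [20, -115, -50], "dr": [0, 0, 0], "jaw": 0}, {"slide": [38, -134, -45], "dr": [0, 0, 0], "jaw": 0}, {"slide": [38, -134, -25], "dr": [0, 0, 0], "jaw": 0}, {"slide": [38, -134, -12], "dr": [0, 0, 0], "jaw": 0}, {"slide": [38, -134, -12], "dr": [0, 0, 0], "jaw": 0}]}}

```text
t: 5.8
tool_pos: [0.4237, -0.0906, 0.2147]
orientation: [-2.019, -2.403, 0.0]
force: [0.5, 1.1, -0.3]
opening: 0.0932
gripper_force: 0.0
```

```bash
python3 go.py -160 -20 18.5; python3 bl.py -36 -20 2
```

```text
t 5.8 tip fx,fy,z [-170.59  -19.76   28.75] F fix [ 0.71  0.95 -0.32] open 93.2
slide [-0.3 10.6 10.2] dr [-0.0024 -0.0024 -0.0002]
t 5.8 tip fx,fy,z [-170.59  -19.76   28.75] F fix [ 0.71  0.95 -0.32] open 93.2
top line (90.09, np.float64(-0.0012), 25)
   lead (21.61, np.float64(0.0038), 16)
   trail (-98.98, np.float64(-0.0679), 15)
   front (-49.34, np.float64(0.0013), 22)
   back (9.55, np.float64(0.0066), 22)
scene line (90.48, np.float64(-0.0021), 25)
   lead (23.6, np.float64(0.0108), 13)
   trail (-96.49, np.float64(-0.0046), 15)
   front (-52.97, np.float64(0.0017), 21)
   back (10.9, np.float64(0.0209), 25)
```

Call:
{"name": "servo_tool", "arguments": {"increments": [{"slide": [0, 0, 6], "dr": [-0.002, -0.002, 0], "jaw": 0}, {"slide": [0, 3, 9.5], "dr": [-0.002, -0.002, 0], "jaw": 0}, {"slide": [0, 6, 9.5], "dr": [-0.002, -0.002, 0], "jaw": 0}, {"slide": [0, 9, 9.5], "dr": [-0.002, -0.002, 0], "jaw": 0}, {"slide": [0, 12, 9.5], "dr": [-0.002, -0.002, 0], "jaw": 0}, {"slide": [0, 15, 9.5], "dr": [-0.002, -0.002, 0], "jaw": 0}, {"slide": [0, 18, 9.5], "dr": [-0.002, -0.002, 0], "jaw": 0}, {"slide": [0, 21, 9.5], "dr": [-0.002, -0.002, 0], "jaw": 0}, {"slide": [0, 24, 9.5], "dr": [-0.002, -0.002, 0], "jaw": 0}, {"slide": [0, 27, 9.5], "dr": [-0.002, -0.002, 0], "jaw": 0}, {"slide": [0, 30, 9.5], "dr": [-0.002, -0.002, 0], "jaw": 0}, {"slide": [0, 33, 9.5], "dr": [-0.002, -0.002, 0], "jaw": 0}, {"slide": [0, 36, 9.5], "dr": [-0.002, -0.002, 0], "jaw": 0}, {"slide": [0, 39, 9.5], "dr": [-0.002, -0.002, 0], "jaw": 0}, {"slide": [0, 42, 9.5], "dr": [-0.002, -0.002, 0], "jaw": 0}]}}

```text
t: 7.4
tool_pos: [0.4659, -0.0833, 0.2068]
orientation: [2.019, 2.404, 0.001]
force: [-2.0, 0.1, 2.0]
opening: 0.0931
gripper_force: 1.7
```

```bash
python3 go.py -97 -20 18.5; python3 bl.py -5 -20 3
```

```text
t 7.4 tip fx,fy,z [-127.71  -19.88   20.79] F fix [-1.96  0.41  1.96] open 93.1
slide [-0.1 30.7  2.4] dr [0.0022 0.0013 0.0001]
t 7.4 tip fx,fy,z [-127.71  -19.88   20.79] F fix [-1.96  0.41  1.96] open 93.1
top line (90.09, np.float64(-0.0013), 24)
   lead (50.5, np.float64(0.0048), 16)
   trail (-64.91, np.float64(-0.1793), 10)
   front (-49.29, np.float64(0.0009), 17)
   back (9.63, np.float64(0.0083), 16)
scene line (90.49, np.float64(-0.0021), 25)
   lead (54.28, np.float64(0.005), 15)
   trail (-65.95, np.float64(0.0123), 11)
   front (-53.08, np.float64(0.003), 21)
   back (11.29, np.float64(-0.002), 24)
```

Call:
{"name": "servo_tool", "arguments": {"increments": [{"slide": [0, 3, 1], "dr": [0, 0, 0], "jaw": 0}, {"slide": [0, 6, 1], "dr": [0, 0, 0], "jaw": 0}, {"slide": [0, 9, 1], "dr": [0, 0, 0], "jaw": 0}, {"slide": [0, 12, 1], "dr": [0, 0, 0], "jaw": 0}, {"slide": [0, 15, 1], "dr": [0, 0, 0], "jaw": 0}, {"slide": [0, 18, 1], "dr": [0, 0, 0], "jaw": 0}, {"slide": [0, 21, 1], "dr": [0, 0, 0], "jaw": 0}, {"slide": [0, 24, 1], "dr": [0, 0, 0], "jaw": 0}, {"slide": [0, 26, 1], "dr": [0, 0, 0], "jaw": 0}, {"slide": [0, 28, 1], "dr": [0, 0, 0], "jaw": 0}, {"slide": [0, 28, 1], "dr": [0, 0, 0], "jaw": 0}]}}

```text
t: 8.6
tool_pos: [0.4935, -0.0785, 0.2059]
orientation: [2.019, 2.404, 0.002]
force: [-1.3, 0.2, 0.3]
opening: 0.0928
gripper_force: 0.0
```

```bash
python3 go.py -97 -20 18.5; python3 bl.py 20 -20 4; python3 bl.py 23 -20 5
python3 - <<'E'
import numpy as np,cv2
a=[]
for n,b in(("top",(205,125,325,265)),("scene",(185,170,335,290))):
    I=np.load(n+"_5.npz")["I"][b[1]:b[3],b[0]:b[2],::-1]; a.append(cv2.resize(I,(400,470) if n=="top" else (400,470),interpolation=cv2.INTER_CUBIC))
cv2.imwrite("pics/c5.png",np.hstack(a))
E
```

```text
t 8.6 tip fx,fy,z [-99.69 -19.87  19.87] F fix [-1.25  0.45  0.34] open 92.8
slide [-0.1  2.7  1.4] dr [0.0025 0.0013 0.0001]
t 8.6 tip fx,fy,z [-99.69 -19.87  19.87] F fix [-1.25  0.45  0.34] open 92.8
top line 
   lead (79.3, np.float64(0.0004), 16)
   trail (-40.69, np.float64(0.0825), 16)
   front (-49.49, np.float64(0.0019), 17)
   back (10.16, np.float64(-0.0139), 15)
scene line 
   lead (81.43, np.float64(0.0047), 14)
   trail (-37.91, np.float64(0.0329), 16)
   front (-52.92, np.float64(0.0074), 22)
   back (11.29, np.float64(-0.0015), 24)
t 8.7 tip fx,fy,z [-99.88 -19.89  19.84] F fix [ 0.73 -0.29 -0.25] open 93.0
top line 
   lead (79.34, np.float64(-0.0001), 16)
   trail (-38.31, np.float64(0.0696), 16)
   front (-49.51, np.float64(0.0029), 17)
   back (10.15, np.float64(-0.0158), 14)
scene line 
   lead (82.79, np.float64(0.0067), 13)
   trail (-38.06, np.float64(0.0198), 10)
   front (-52.88, np.float64(0.0117), 19)
   back (11.25, np.float64(-0.002), 25)
```

View pics/c5.png

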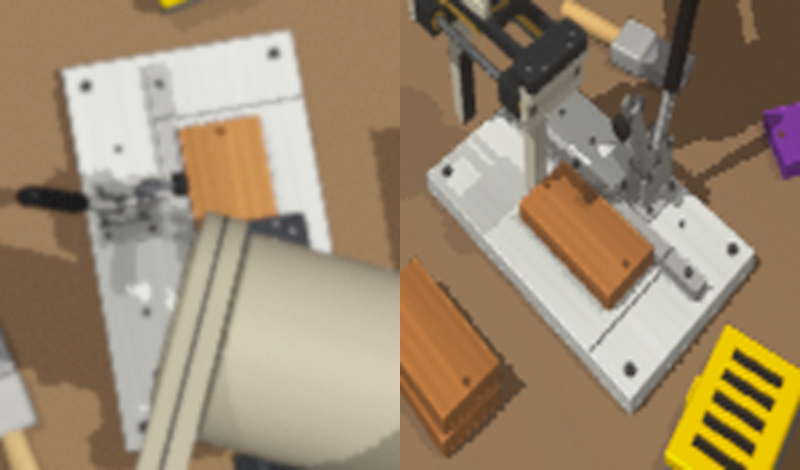

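The left panel shows the blank flush to the fence. Its leading edge, (180,128)–(260,118), is still short of the line at (155,120)–(302,97). The right panel shows the finger against the trailing end at (535,180). I'll push 7 mm more, back off and measure finely.

Call:
{"name": "servo_tool", "arguments": {"increments": [{"slide": [0, 2, 1], "dr": [0, 0, 0], "jaw": 0}, {"slide": [0, 4, 1], "dr": [0, 0, 0], "jaw": 0}, {"slide": [0, 6, 1], "dr": [0, 0, 0], "jaw": 0}, {"slide": [0, 7, 1], "dr": [0, 0, 0], "jaw": 0}, {"slide": [0, 7, 1], "dr": [0, 0, 0], "jaw": 0}, {"slide": [0, 7, 1], "dr": [0, 0, 0], "jaw": 0}]}}

```text
t: 9.4
tool_pos: [0.5003, -0.0773, 0.2048]
orientation: [2.019, 2.404, 0.002]
force: [-0.4, -0.3, -0.1]
opening: 0.0927
gripper_force: 0.0
```

```bash
python3 bl.py 28 -20 6; python3 - <<'E'
from meas import *
# line on strips clear of the blank, leading edge with two window centres, both at top height
for n in("top","scene"):
    I=np.load(n+"_6.npz")["I"]
    print(n,[np.round(np.polyval(line(n,I,np.arange(-78,-54,2))[0],-20),2)])
    for c in(84,86,88): print(" lead",c,np.round(np.polyval(side(n,I,'x',c,np.arange(-44,2,2),30,7)[0],-20),2))
E
```

```text
t 9.4 tip fx,fy,z [-92.86 -19.87  18.84] F fix [-0.46 -0.27 -0.13] open 92.7
top line 
   lead (86.48, np.float64(-0.0039), 16)
   trail (-31.44, np.float64(0.1178), 16)
   front (-49.63, np.float64(0.007), 16)
   back (9.79, np.float64(0.0076), 13)
scene line 
   lead (88.65, np.float64(0.0046), 12)
   trail (-31.3, np.float64(-0.0059), 10)
   front (-52.91, np.float64(0.0077), 17)
   back (11.32, np.float64(-0.0042), 21)
top [np.float64(90.5)]
 lead 84 86.38
 lead 86 86.46
 lead 88 86.47
scene [np.float64(90.53)]
 lead 84 87.71
 lead 86 88.05
 lead 88 88.13
```

Call:
{"name": "servo_tool", "arguments": {"increments": [{"slide": [0, 1, 0], "dr": [0, 0, 0], "jaw": 0}, {"slide": [0, 2, 0], "dr": [0, 0, 0], "jaw": 0}, {"slide": [0, 2, 0], "dr": [0, 0, 0], "jaw": 0}, {"slide": [0, 2, 0], "dr": [0, 0, 0], "jaw": 0}, {"slide": [0, -5, 0], "dr": [0, 0, 0], "jaw": 0}, {"slide": [0, -20, -5], "dr": [0, 0, 0], "jaw": 0}, {"slide": [-20, -40, -40], "dr": [0, 0, 0], "jaw": 0}, {"slide": [-60, -60, -80], "dr": [0, 0, 0], "jaw": 0}, {"slide": [-105, -75, -100], "dr": [0, 0, 0], "jaw": 0}, {"slide": [-150, -80, -100], "dr": [0, 0, 0], "jaw": 0}, {"slide": [-195, -80, -100], "dr": [0, 0, 0], "jaw": 0}, {"slide": [-230, -80, -100], "dr": [0, 0, 0], "jaw": 0}, {"slide": [-250, -80, -100], "dr": [0, 0, 0], "jaw": 0}, {"slide": [-250, -80, -100], "dr": [0, 0, 0], "jaw": 0}]}}

```text
t: 10.9
tool_pos: [0.4638, -0.3397, 0.3049]
orientation: [2.022, 2.401, 0.001]
force: [-1.0, 0.6, -0.2]
opening: 0.0929
gripper_force: 0.0
```

```bash
cat > fine.py <<'E'
import sys; from meas import *; import go
tag=sys.argv[1]; go.where(); f=lambda c,a:(round(float(np.polyval(c[0],a)),2),round(c[0][0],4),int(c[1]))
for n in("top","scene"):
    I,D=read_camera(n); np.savez(f"{n}_{tag}.npz",I=I,D=D)
    print(n,"line",f(line(n,I,np.arange(-78,-54,2)),-20))
    for nm,ax,c,rg,a in(("lead",'x',88,np.arange(-44,2,2),-20),("trail",'x',-31,np.arange(-44,2,2),-20),("front",'y',-50,np.arange(-22,82,3),30),("back",'y',10,np.arange(-22,82,3),30)):
        print("  ",nm,f(side(n,I,ax,c,rg,30,7),a))
E
python3 fine.py 7
python3 - <<'E'
import numpy as np,cv2
a=[]
for n,b in(("top",(205,125,325,265)),("scene",(215,190,335,290))):
    I=np.load(n+"_7.npz")["I"][b[1]:b[3],b[0]:b[2],::-1]; a.append(cv2.resize(I,(400,467) if n=="top" else (400,467),interpolation=cv2.INTER_CUBIC))
cv2.imwrite("pics/c7.png",np.hstack(a))
E
```

```text
t 10.9 tip fx,fy,z [-174.17 -272.02  118.92] F fix [-0.92  0.75 -0.16] open 92.9
top line (90.52, np.float64(0.0082), 12)
   lead (87.95, np.float64(0.0098), 23)
   trail (-30.66, np.float64(0.0065), 23)
   front (-49.44, np.float64(0.0001), 35)
   back (9.51, np.float64(0.0045), 31)
scene line (90.58, np.float64(0.0013), 12)
   lead (89.94, np.float64(0.001), 20)
   trail (-29.63, np.float64(-0.0238), 19)
   front (-50.02, np.float64(-0.0019), 30)
   back (11.28, np.float64(-0.0023), 33)
```

View pics/c7.png

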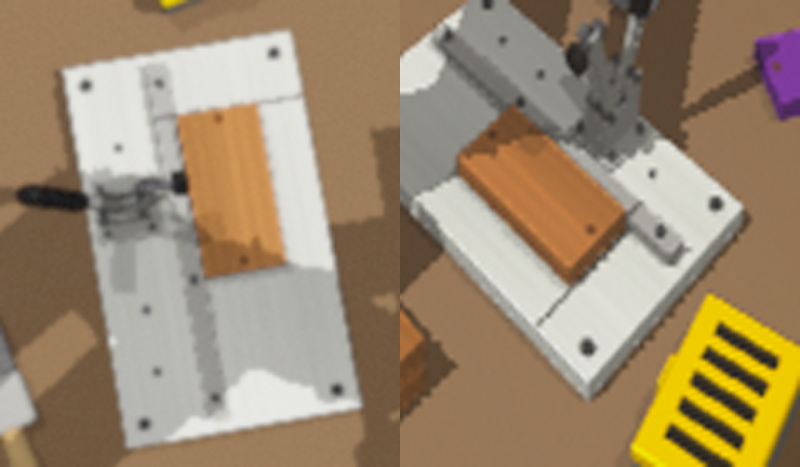

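The left panel shows the blank flush, with its leading edge (180,115)–(260,103) close to the line. The right panel shows the line (537,325)–(570,285) meeting the lower corner of the leading end. To get free of parallax I'll compare the leading end's lower edge with the line, both at bed height, in the scene view.

```bash
python3 - <<'E'
from meas import *
I=np.load("scene_7.npz")["I"]
s=np.arange(82,100.1,1.0)
for z in(15,):
  for y in(-46,-38,-30,-20,-10):
    c=samp("scene",I,s,y,z); print(y,np.round(c[:,0]-c[:,2]).astype(int).tolist())
    e=edge(s,c[:,0]-c[:,2]); print("   edge",round(e,2), "gray",np.round(c.mean(1)).astype(int).tolist())
c=samp("scene",I,s,-60,15); print("line gray",np.round(c.mean(1)).astype(int).tolist())
for n in("top","scene"):
  I=np.load(n+"_7.npz")["I"]
  for nm,x in(("lead",88),("trail",-30)):
    ss=x+np.arange(-7,7.1,1); print(n,nm,ss[0],np.round(np.mean([ (lambda c:c[:,0]-c[:,2])(samp(n,I,ss,y,30)) for y in range(-40,0,4)],0)).astype(int).tolist())
E
```

```text
-46 [58, 57, 54, 54, 52, 42, 33, 26, 20, 15, 11, 10, 11, 11, 11, 10, 9, 9, 9]
   edge 89.35 gray [110, 113, 113, 109, 108, 114, 117, 116, 125, 148, 172, 194, 209, 213, 214, 215, 215, 215, 215]
-38 [73, 68, 64, 62, 60, 55, 50, 38, 24, 15, 10, 9, 9, 10, 9, 9, 8, 8, 7]
   edge 89.51 gray [85, 81, 77, 76, 74, 71, 67, 70, 85, 101, 123, 151, 178, 197, 208, 216, 219, 219, 219]
-30 [66, 61, 60, 58, 54, 47, 38, 29, 19, 12, 8, 9, 9, 10, 10, 10, 10, 10, 10]
   edge 89.27 gray [80, 76, 75, 77, 81, 87, 90, 92, 98, 110, 134, 165, 190, 202, 210, 213, 214, 214, 213]
-20 [72, 66, 63, 62, 59, 55, 49, 37, 26, 17, 12, 10, 10, 10, 9, 9, 9, 9, 8]
   edge 89.56 gray [85, 79, 77, 76, 77, 77, 78, 83, 98, 124, 157, 188, 204, 212, 214, 215, 216, 216, 216]
-10 [70, 65, 62, 63, 64, 62, 59, 49, 32, 19, 11, 10, 9, 10, 10, 10, 10, 10, 9]
   edge 89.79 gray [83, 79, 77, 79, 82, 85, 88, 89, 95, 111, 137, 168, 194, 208, 211, 213, 214, 214, 214]
line gray [216, 216, 216, 215, 211, 203, 186, 162, 154, 164, 180, 201, 213, 214, 216, 216, 217, 217, 217]
top lead 81.0 [115, 115, 115, 114, 109, 99, 82, 59, 38, 22, 13, 8, 6, 6, 6]
top trail -37.0 [4, 5, 6, 8, 15, 26, 42, 60, 75, 84, 89, 90, 89, 89, 89]
scene lead 81.0 [110, 110, 112, 113, 115, 116, 116, 111, 101, 88, 75, 66, 62, 61, 59]
scene trail -37.0 [7, 7, 7, 7, 9, 13, 20, 31, 44, 55, 63, 67, 68, 68, 68]
```

```bash
python3 go.py -105 -20 18.8
```

```text
t 11.0 tip fx,fy,z [-173.62 -269.55  118.58] F fix [0.77 0.91 0.6 ] open 93.0
slide [249.6  68.2  99.8] dr [ 0.0017  0.0002 -0.0008]
```

Call:
{"name": "servo_tool", "arguments": {"increments": [{"slide": [20, 0, 0], "dr": [0, 0, 0], "jaw": 0}, {"slide": [60, 0, 0], "dr": [0, 0, 0], "jaw": 0}, {"slide": [105, 0, 0], "dr": [0, 0, 0], "jaw": 0}, {"slide": [150, 5, 0], "dr": [0, 0, 0], "jaw": 0}, {"slide": [195, 20, 15], "dr": [0, 0, 0], "jaw": 0}, {"slide": [232, 40, 45], "dr": [0, 0, 0], "jaw": 0}, {"slide": [247, 55, 75], "dr": [0, 0, 0], "jaw": 0}, {"slide": [249.6, 64, 95], "dr": [0.001, 0, -0.001], "jaw": 0}, {"slide": [249.6, 67, 99.5], "dr": [0.001, 0, -0.001], "jaw": 0}, {"slide": [249.6, 68.2, 99.5], "dr": [0.001, 0, -0.001], "jaw": 0}, {"slide": [249.6, 68.2, 99.5], "dr": [0.001, 0, -0.001], "jaw": 0}, {"slide": [249.6, 68.2, 99.5], "dr": [0.001, 0, -0.001], "jaw": 0}]}}

```text
t: 12.2
tool_pos: [0.489, -0.0804, 0.2068]
orientation: [2.018, 2.403, 0.002]
force: [0.2, -0.2, 0.1]
opening: 0.093
gripper_force: 0.0
```

```bash
python3 go.py -89.7 -20 18.8
```

```text
t 12.2 tip fx,fy,z [-104.5   -20.92   20.8 ] F fix [ 0.16 -0.28  0.06] open 93.0
slide [ 0.9 14.8  2. ] dr [0.0032 0.0023 0.0003]
```

Call:
{"name": "servo_tool", "arguments": {"increments": [{"slide": [0.5, 3, 1.5], "dr": [0, 0, 0], "jaw": 0}, {"slide": [0.5, 7, 1.5], "dr": [0, 0, 0], "jaw": 0}, {"slide": [0.5, 10, 1.5], "dr": [0, 0, 0], "jaw": 0}, {"slide": [0.5, 12, 1.5], "dr": [0, 0, 0], "jaw": 0}, {"slide": [0.5, 13, 1.5], "dr": [0, 0, 0], "jaw": 0}, {"slide": [0.5, 13.6, 1.5], "dr": [0, 0, 0], "jaw": 0}, {"slide": [0.5, 13.6, 1.5], "dr": [0, 0, 0], "jaw": 0}, {"slide": [0.5, 13.6, 1.5], "dr": [0, 0, 0], "jaw": 0}]}}

```text
t: 13.0
tool_pos: [0.5019, -0.0769, 0.2038]
orientation: [2.018, 2.406, -0.0]
force: [0.3, 1.1, -0.3]
opening: 0.0931
gripper_force: 0.0
```

```bash
cat >> fine.py <<'E'
I=np.load(f"scene_{tag}.npz")["I"]; s=np.arange(82,100.1,.5); f3=[]
for y in range(-44,-4,2):
    c=samp("scene",I,s,y,15); f3.append(edge(s,c[:,0]-c[:,2]))
print("scene bottom edge",round(np.nanmedian(f3),2)); go.where()
E
python3 fine.py 8
```

```text
t 13.0 tip fx,fy,z [-91.23 -19.74  17.78] F fix [ 0.43  0.99 -0.26] open 93.1
top line (90.55, np.float64(0.0092), 12)
   lead (87.94, np.float64(0.0095), 23)
   trail (-32.11, np.float64(-0.0246), 23)
   front (-49.53, np.float64(0.0033), 24)
   back (10.3, np.float64(-0.0185), 22)
scene line (90.56, np.float64(0.0008), 12)
   lead (89.93, np.float64(0.0006), 20)
   trail (-29.53, np.float64(0.001), 23)
   front (-50.03, np.float64(-0.0014), 31)
   back (11.28, np.float64(-0.0021), 33)
scene bottom edge 88.83
t 13.1 tip fx,fy,z [-91.24 -19.76  17.79] F fix [-0.08 -0.49  1.01] open 93.1
```

Call:
{"name": "servo_tool", "arguments": {"increments": [{"slide": [0, 0.6, 0], "dr": [0, 0, 0], "jaw": 0}, {"slide": [0, 1.2, 0], "dr": [0, 0, 0], "jaw": 0}, {"slide": [0, 1.6, 0], "dr": [0, 0, 0], "jaw": 0}, {"slide": [0, 1.6, 0], "dr": [0, 0, 0], "jaw": 0}, {"slide": [0, 1.6, 0], "dr": [0, 0, 0], "jaw": 0}]}}

```text
t: 13.6
tool_pos: [0.5035, -0.0766, 0.2038]
orientation: [2.018, 2.406, 0.0]
force: [-0.4, -0.7, 0.1]
opening: 0.0936
gripper_force: 0.3
```

```bash
python3 fine.py 9
```

```text
t 13.6 tip fx,fy,z [-89.55 -19.75  17.81] F fix [-0.48 -0.65  0.13] open 93.6
top line (90.54, np.float64(0.0089), 12)
   lead (89.19, np.float64(0.0078), 22)
   trail (-31.35, np.float64(-0.119), 23)
   front (-49.45, np.float64(0.0009), 23)
   back (10.23, np.float64(-0.0158), 22)
scene line (90.53, np.float64(0.0005), 12)
   lead (90.98, np.float64(0.0011), 20)
   trail (-28.52, np.float64(0.0044), 22)
   front (-50.09, np.float64(-0.0), 32)
   back (11.27, np.float64(-0.0019), 33)
scene bottom edge 89.7
t 13.7 tip fx,fy,z [-89.59 -19.75  17.79] F fix [ 0.34 -0.   -0.38] open 93.1
```

```bash
python3 go.py 30 76 150
```

```text
t 13.7 tip fx,fy,z [-89.59 -19.75  17.79] F fix [ 0.34 -0.   -0.38] open 93.1
slide [  95.5  119.8 -132.2] dr [0.0011 0.0013 0.0011]
```

Call:
{"name": "servo_tool", "arguments": {"increments": [{"slide": [0, -4, 0], "dr": [0, 0, 0], "jaw": 0}, {"slide": [0, -15, -5], "dr": [0, 0, 0], "jaw": 0}, {"slide": [0, -25, -40], "dr": [0, 0, 0], "jaw": 0}, {"slide": [0, -25, -85], "dr": [0, 0, 0], "jaw": 0.3}, {"slide": [0, -25, -130], "dr": [0, 0, 0], "jaw": 0.6}, {"slide": [0, -25, -165], "dr": [0, 0, 0], "jaw": 1}, {"slide": [15, -10, -180], "dr": [0, 0, 0], "jaw": 1}, {"slide": [40, 25, -180], "dr": [0, 0, 0], "jaw": 1}, {"slide": [65, 60, -180], "dr": [0, 0, 0], "jaw": 1}, {"slide": [85, 95, -180], "dr": [0, 0, 0], "jaw": 1}, {"slide": [95, 115, -175], "dr": [0, 0, 0], "jaw": 1}, {"slide": [95, 119.5, -155], "dr": [0, 0, 0], "jaw": 1}, {"slide": [95, 119.5, -135], "dr": [0, 0, 0], "jaw": 1}, {"slide": [95, 119.5, -132], "dr": [0, 0, 0], "jaw": 1}, {"slide": [95, 119.5, -132], "dr": [0, 0, 0], "jaw": 1}]}}

```text
t: 15.2
tool_pos: [0.604, 0.0377, 0.3352]
orientation: [2.019, 2.407, -0.002]
force: [-0.7, -0.7, 0.3]
opening: 0.0022
gripper_force: 0.0
```

```bash
python3 - <<'E'
from meas import *; import go
go.where(); go.go(30,76,150)
for n in("top","scene"):
    I,D=read_camera(n); np.savez(n+"_10.npz",I=I,D=D)
I=np.load("scene_10.npz")["I"]; cv2.imwrite("pics/c10.png",cv2.resize(I[60:290,170:370,::-1],(520,598),interpolation=cv2.INTER_CUBIC))
s0=go.read_state()
for th in np.linspace(1.187,.077,12):
    c=np.cos(th);s=np.sin(th); print(round(th-.087,2),"tip centre y,z",np.round([72.4+95*c-8.5*s-7.5,53.5+95*s+8.5*c],1))
E
```

```text
t 15.2 tip fx,fy,z [ 29.21  75.52 149.15] F fix [-0.83 -0.52  0.26] open 2.2
slide [ 0.5  0.8 -0.8] dr [-0.0007  0.0009  0.001 ]
1.1 tip centre y,z [ 92.6 144.8]
1.0 tip centre y,z [101.6 141.5]
0.9 tip centre y,z [110.3 137.4]
0.8 tip centre y,z [118.5 132.4]
0.7 tip centre y,z [126.2 126.6]
0.6 tip centre y,z [133.3 120. ]
0.49 tip centre y,z [139.6 112.8]
0.39 tip centre y,z [145.2 105. ]
0.29 tip centre y,z [150.   96.6]
0.19 tip centre y,z [153.9  87.8]
0.09 tip centre y,z [156.9  78.7]
-0.01 tip centre y,z [159.   69.3]
```

View pics/c10.png

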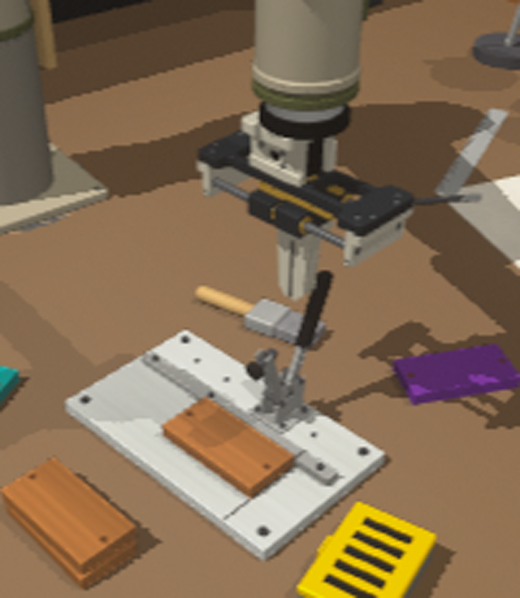

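The picture shows the closed fingers at (297,285), on the clamp side of the black grip at (315,300). The blank still sits flush at (228,445). Next I'll drive the handle along its arc.

Call:
{"name": "servo_tool", "arguments": {"increments": [{"slide": [5, 0.5, 1], "dr": [0, 0, 0], "jaw": 1}, {"slide": [11, 0.5, 3], "dr": [0, 0, 0], "jaw": 1}, {"slide": [17, 0.5, 4.5], "dr": [0, 0, 0], "jaw": 1}, {"slide": [21.5, 0.5, 6], "dr": [0, 0, 0], "jaw": 1}, {"slide": [26, 0.5, 8], "dr": [0, 0, 0], "jaw": 1}, {"slide": [30, 0.5, 10], "dr": [0, 0, 0], "jaw": 1}, {"slide": [34.5, 0.5, 12], "dr": [0, 0, 0], "jaw": 1}, {"slide": [38.5, 0.5, 14.5], "dr": [0, 0, 0], "jaw": 1}, {"slide": [42.5, 0.5, 17], "dr": [0, 0, 0], "jaw": 1}, {"slide": [46.5, 0.5, 20], "dr": [0, 0, 0], "jaw": 1}, {"slide": [50, 0.5, 23], "dr": [0, 0, 0], "jaw": 1}, {"slide": [54, 0.5, 26], "dr": [0, 0, 0], "jaw": 1}, {"slide": [57.5, 0.5, 29.5], "dr": [0, 0, 0], "jaw": 1}, {"slide": [61, 0.5, 33], "dr": [0, 0, 0], "jaw": 1}, {"slide": [64, 0.5, 36.7], "dr": [0, 0, 0], "jaw": 1}, {"slide": [67, 0.5, 40.5], "dr": [0, 0, 0], "jaw": 1}, {"slide": [69.5, 0.5, 44.5], "dr": [0, 0, 0], "jaw": 1}]}}

```text
t: 17.0
tool_pos: [0.5929, 0.1065, 0.2909]
orientation: [2.018, 2.406, 0.0]
force: [0.0, 0.6, 0.2]
opening: 0.0004
gripper_force: 0.2
```

Call:
{"name": "servo_tool", "arguments": {"increments": [{"slide": [2.5, 0, 4], "dr": [0, 0, 0], "jaw": 1}, {"slide": [4.8, 0, 8.4], "dr": [0, 0, 0], "jaw": 1}, {"slide": [6.8, 0, 12.8], "dr": [0, 0, 0], "jaw": 1}, {"slide": [8.7, 0, 17.2], "dr": [0, 0, 0], "jaw": 1}, {"slide": [10.2, 0, 21.7], "dr": [0, 0, 0], "jaw": 1}, {"slide": [11.7, 0, 26.3], "dr": [0, 0, 0], "jaw": 1}, {"slide": [11.7, 0, 26.3], "dr": [0, 0, 0], "jaw": 1}]}}

```text
t: 17.7
tool_pos: [0.5907, 0.118, 0.264]
orientation: [2.018, 2.406, -0.001]
force: [0.1, -0.0, 0.2]
opening: 0.0005
gripper_force: 0.0
```

```bash
python3 go.py 30 159 69.3; python3 - <<'E'
from meas import *
I,D=read_camera("scene"); cv2.imwrite("pics/c11.png",cv2.resize(I[60:290,170:370,::-1],(520,598),interpolation=cv2.INTER_CUBIC))
E
```

```text
t 17.7 tip fx,fy,z [ 29.95 156.85  77.97] F fix [ 0.13 -0.05  0.18] open 0.5
slide [2.2 0.1 8.7] dr [0.0002 0.0012 0.0012]
```

View pics/c11.png

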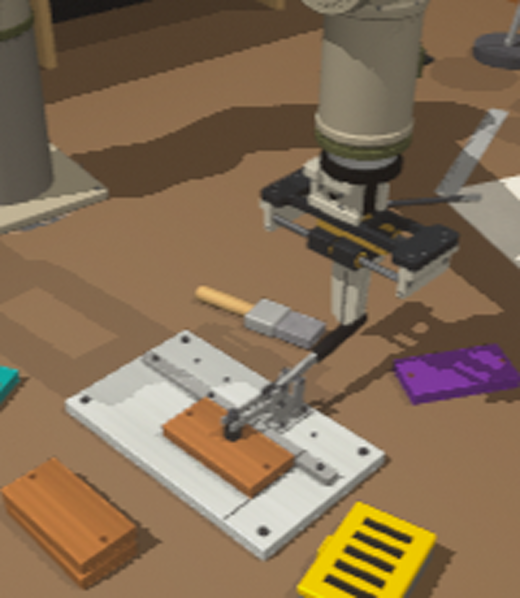

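The picture shows the handle nearly down, with its grip at (345,340), and the foot just above the blank at (233,425). Now I'll push it to the stop.

Call:
{"name": "servo_tool", "arguments": {"increments": [{"slide": [0.7, 0, 2.5], "dr": [0, 0, 0], "jaw": 1}, {"slide": [1.3, 0, 5], "dr": [0, 0, 0], "jaw": 1}, {"slide": [1.8, 0, 7], "dr": [0, 0, 0], "jaw": 1}, {"slide": [2, 0, 8], "dr": [0, 0, 0], "jaw": 1}, {"slide": [2, 0, 8], "dr": [0, 0, 0], "jaw": 1}]}}

```text
t: 18.25
tool_pos: [0.5906, 0.1198, 0.2568]
orientation: [2.018, 2.406, -0.0]
force: [0.9, 0.8, 0.9]
opening: 0.0007
gripper_force: 0.0
```

Call:
{"name": "servo_tool", "arguments": {"increments": [{"slide": [0, 0, 0.7], "dr": [0, 0, 0], "jaw": 1}, {"slide": [0, 0, 0.7], "dr": [0, 0, 0], "jaw": 1}]}}

```text
t: 18.45
tool_pos: [0.5907, 0.1198, 0.2565]
orientation: [2.018, 2.405, 0.0]
force: [-0.8, -0.4, 1.5]
opening: 0.0004
gripper_force: 1.0
```

Call:
{"name": "servo_tool", "arguments": {"increments": [{"slide": [0, 0, 0.7], "dr": [0, 0, 0], "jaw": 1}, {"slide": [0, 0, 0.7], "dr": [0, 0, 0], "jaw": 1}]}}

```text
t: 18.65
tool_pos: [0.5907, 0.1198, 0.2563]
orientation: [2.018, 2.405, 0.001]
force: [-3.0, -0.9, 5.5]
opening: 0.0007
gripper_force: 3.1
```

```bash
python3 go.py 30 159 69
```

```text
t 18.65 tip fx,fy,z [ 30.28 158.65  70.29] F fix [-3.07 -0.42  5.5 ] open 0.7
slide [ 0.4 -0.3  1.3] dr [0.0015 0.0013 0.0011]
```

Call:
{"name": "servo_tool", "arguments": {"increments": [{"slide": [0, 0, 1], "dr": [0, 0, 0], "jaw": 1}, {"slide": [0, 0, 1.5], "dr": [0, 0, 0], "jaw": 1}, {"slide": [0, 0, 1.5], "dr": [0, 0, 0], "jaw": 1}]}}

```text
t: 18.95
tool_pos: [0.5908, 0.1198, 0.256]
orientation: [2.018, 2.405, 0.001]
force: [-7.6, -1.0, 15.1]
opening: 0.0007
gripper_force: 7.4
```

Call:
{"name": "servo_tool", "arguments": {"increments": [{"slide": [0, 0, -5], "dr": [0, 0, 0], "jaw": 1}, {"slide": [0, 0, -30], "dr": [0, 0, 0], "jaw": 1}, {"slide": [0, 0, -75], "dr": [0, 0, 0], "jaw": 1}, {"slide": [30, -20, -115], "dr": [0, 0, 0], "jaw": 1}, {"slide": [75, -50, -130], "dr": [0, 0, 0], "jaw": 1}, {"slide": [115, -80, -130], "dr": [0, 0, 0], "jaw": 1}, {"slide": [145, -110, -130], "dr": [0, 0, 0], "jaw": 1}, {"slide": [165, -130, -130], "dr": [0, 0, 0], "jaw": 1}, {"slide": [165, -130, -130], "dr": [0, 0, 0], "jaw": 1}, {"slide": [165, -130, -130], "dr": [0, 0, 0], "jaw": 1}]}}

```text
t: 19.95
tool_pos: [0.4335, 0.2601, 0.3838]
orientation: [2.016, 2.407, 0.001]
force: [0.6, -0.8, -0.3]
opening: 0.0006
gripper_force: 0.0
```

```bash
python3 fine.py 12; python3 - <<'E'
from meas import *
for n in("top","scene"):
    f=np.load(n+"_12.npz");I,D=f["I"],f["D"]
    g=I.max(2); v,u=np.where((g<70)&(D>0)); P=dep(n,D,np.c_[u,v]); d=P[:,:2]-F0; Q=np.c_[d@U*1e3,d@V*1e3,P[:,2]*1e3]
    k=(Q[:,2]>40)&(Q[:,2]<110)&(abs(Q[:,0]-30)<12)&(Q[:,1]>104)&(Q[:,1]<184); Q=Q[k]
    if len(Q)>5: c=np.polyfit(Q[:,1],Q[:,2],1); print(n,len(Q),"grip slope",c[0],"z at y=150",np.polyval(c,150))
a=[]
for n,b in(("top",(185,115,325,265)),("scene",(215,150,335,290))):
    I=np.load(n+"_12.npz")["I"][b[1]:b[3],b[0]:b[2],::-1]; a.append(cv2.resize(I,(400,450),interpolation=cv2.INTER_CUBIC))
cv2.imwrite("pics/c12.png",np.hstack(a))
E
```

```text
t 19.95 tip fx,fy,z [-100.28  323.96  197.83] F fix [ 0.48 -0.85 -0.26] open 0.6
top line (90.52, np.float64(0.0081), 12)
   lead (89.2, np.float64(0.0077), 22)
   trail (-29.38, np.float64(0.0028), 22)
   front (-49.45, np.float64(-0.0002), 35)
   back (9.63, np.float64(0.0014), 34)
scene line (90.54, np.float64(0.0006), 12)
   lead (90.98, np.float64(0.0011), 20)
   trail (-28.56, np.float64(-0.0084), 22)
   front (-50.06, np.float64(-0.0008), 33)
   back (11.26, np.float64(-0.0013), 23)
scene bottom edge 89.72
t 20.05 tip fx,fy,z [-99.52 323.04 197.69] F fix [0.22 0.2  0.75] open 0.6
top 162 grip slope 0.08520775916778164 z at y=150 67.58982594239667
scene 129 grip slope 0.0764847901301631 z at y=150 65.4505125517076
```

View pics/c12.png

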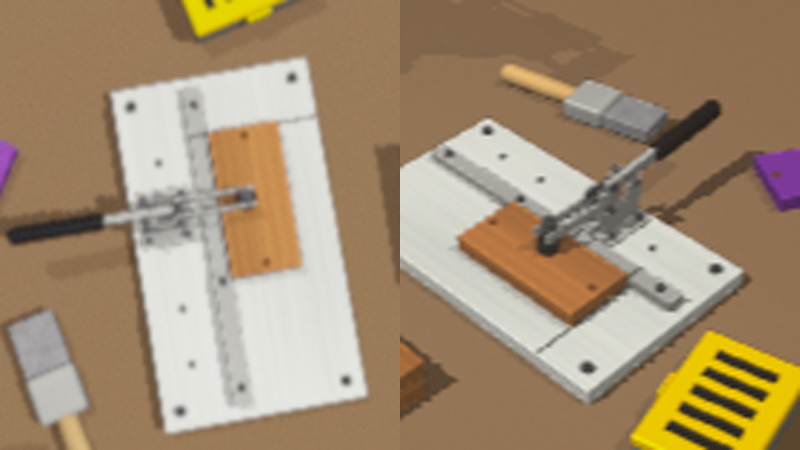

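Clamp shut: the grip slope of 0.085 puts the joint at about 0, and the grip is at (55,230). The foot is on the blank at (245,195). The blank has not shifted, and its leading end is at about 89.9 mm by its centre in the top view.

```bash
python3 -c "
from plant import *
print(close_job())"
```

```text
the job is handed in; nothing more can be done
None
```

The job is handed in at about 20 s of the 56 s allowed: the blank lies flush along the fence with its leading end within about 1 mm of the scribed line by the camera measurements, and the clamp handle is fully down; the pass/fail verdict was not shown.

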